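# Fit the grating disc onto the splined shaft of the vegetable cutter

### The arm

A 7-joint arm with a two-finger parallel gripper is mounted at the origin on a cart in front of the work surface, level with it; the furniture and walls round the work are solid. World frame = base frame: x ahead of the robot, y to its left, z up, the work surface at z = 0. Lengths are in mm, angles in rad, forces in N, time in s.
With the tool pointing down it reaches from about 350 to 900 mm from the base axis. Payload 8.1 kg.
Tool frame: the origin (TCP) lies midway between the tips of the shut fingers; the grasp point (between the pads) lies 19 mm behind it; z points along the fingers, y is the line along which they close (so a half turn about z gives the same grasp; the last joint's range is limited). The gripper opens to 92 mm and grips with 3 to 60 N. Pads are 19 mm wide; open, the fingers measure 130 mm over their backs; the gripper's body (75 mm by 190 mm) begins 47 mm behind the grasp point.
Start: joints at [1.017, 0.434, 0.025, 1.573, -0.012, 1.134, -0.075], TCP at [272.283, -562.586, 226.742] pointing down, gripper open.
Joint ranges: [-2.62, 2.62], [-0.44, 2.09], [-1.27, 1.32], [0.08, 2.57], [-1.32, 4.46], [0.12, 2], [-2.74, 2.74]. Speed limits (rad/s): [2.22, 2.22, 3.01, 3.01, 3.14, 3.14, 3.14].

### API

Orientations are given as a 3x3 rotation matrix whose columns are the frame's x, y, z axes.
In Python, from cell import robot gives the robot as it stands.
- The arm moves only by the tool drive_tool, never from a script. Its argument "series" is a list of rows, each an object with "dp": the shift along the tool's x, y, z in mm, a list of three; "rotation": the turn, a rotation vector about the tool's x, y, z in degrees, a list of three. A call has 1 to 5 rows; each row shifts and turns the commanded pose from where the row before left it, along the tool's axes as they then stand; what a row does not reach is not made up. A row lasts 1/8 s, in which the tool goes at most 62.5 mm and 10.7 degrees, less where a joint would pass 70% of its speed; a pose out of reach is approached as far as the arm can. A call with a gripper value outside its range is refused whole. "grip" is the finger opening in mm, from 0 to 91.8, set as the call begins (left out, the last holds). The fingers move at their own pace and stop on an object; the grip force is fixed at half the most. Time passes only in rows, so rows that do not move let the fingers close. It gives the time, the measured TCP pose, the force, the opening and the grip force at its end, in the units of the state.
- robot.state(): the state, without advancing time (a new reading comes with each control period).
- robot.camera(name): name is "scene" or "side" or "wrist"; returns (picture, depth): 400x640x3 uint8, red, green, blue; 400x640 float32, mm along the optical axis (not along the pixel's ray), 0 where there is no reading.
- robot.camera_info(name): a dict with "K" (3x3 intrinsics, pixels), "k1" (the pictures are not rectified: a ray, as slopes to the right and down, at radius r is drawn at 1 + k1 r^2 times it, then the intrinsics apply), "xyz" and "rotation" of the camera in the world; the wrist camera has in their place "mount" (4x4, takes a point from camera to tool coordinates, whose origin is the TCP and whose axes are the flange's). Camera axes: x right, y up, looking along -z (the intrinsics and any distortion apply to the point x, -y, -z); pixel columns grow to the right and rows downward; lengths in mm; the calibration is good to about 2 mm. A picture is of the moment at which its call begins: read the wrist's pose just before it. camera_info takes no time and is no camera call.
- robot.finish_job(): hands the job in; it is judged then, once.
Trained networks look in the newest picture that a camera, given by its name, has taken for a name from the list of things; names that differ only in an ending like _2 or _b are one class to them, and where a whole thing is asked for, a point or a joint stands for the part that bears it (a point fixed in the world has none). Each returns a list of dicts, best first, with "score" (0 to 1); they miss things now and then, are a little off and sometimes report something else, mostly with a low value. They report only what shows in the picture. A call takes as long as a camera call.
- robot.regions_of(camera, target): "mask" (400x640 bool, what is visible of it) and "centre" ([column, row] in pixels, amid what is visible of it).
- robot.mark_of(camera, target): "centre" ([column, row] in pixels: a listed point, or the origin of a listed thing).
The state is a dict: "time": time; "qpos": joint angles; "dq": joint speeds; "joint_efforts": joint torques, N m; "tool_pos": TCP position; "tcp_rot": TCP orientation; "ft_force": force on the tool from outside, world axes, zero at the start; "ft_torque": the same for the moment, N m; "opening": opening from 0.0 (shut) to 1.0 (fully open); "finger_force": force on a finger pad.
Only numpy, scipy, OpenCV 4.12 (cv2) and the standard library are available. Lean on these libraries where they do the work, as an engineer would, in place of code of your own. Each camera call takes 0.05 s, during which the arm holds its last target. There are 200 camera calls.

### The job

Fit the grating disc, hub down, onto the slanting drive shaft of the vegetable cutter. Feel for the place where the slots in its hub line up with the four keys of the shaft, turning the disc under light pressure and never forcing it, then slide it fully home, so that the hub sits flat on the collar, and let go. Leave the kitchen timer, the spice jar and the pepper shaker where they are.

Things in the scene. Friction and masses are not known exactly. Their poses are not given: they have to be found in the camera images.
- disc: The loose grating disc, 0.17 to 0.34 kg, 73 mm tall: a steel disc of 116 mm diameter, 34 to 38 mm above the origin, on a grey tubular hub (52 mm across, 34 mm long), with a grey grip bar on top. It starts standing on its hub on the table, at any yaw. Origin: centre of the hub's lower rim. z: along its axis, up through the bar. x: along the grip bar.
- grip (a point): The point on the disc's axis where its grip bar is best held, 62 mm above the hub's lower rim. The bar is 44 mm long along the disc's x and 18 mm wide along its y; its top is 73 mm and its foot 41 mm above the lower rim; grip it across its 18 mm width.
- bore (a point): Centre of the open mouth of the hub's bore, at the hub's lower rim. The bore is 34 mm wide and 34 mm deep. Four ribs in it, 6 mm wide, at 45, 135, 225 and 315 degrees from the disc's x, reach in to 10 mm from the axis, from 2 to 24 mm above the rim. The slots between them, along the disc's x, y, -x and -y, take the shaft's keys.
- drive: The steel collar, 60 mm across, from which the shaft of the fixed vegetable cutter stands. Origin: on the shaft's axis in the collar's flat top, on which the hub must finally sit (16 mm above the housing's slanting face). z: along the shaft, outward; it leans 25 degrees from vertical to the cutter's front. This frame does not turn with the shaft.
- keys (a point): On the shaft's axis, level with the blunt ends of its four keys, 18 mm above the collar. Keys: 90 degrees apart, 7.5 mm wide, reaching 15 mm from the axis. The shaft's angle is unknown, not reported, new each time, and held stiffly (0.8 N m). Unless slots and keys agree within about 7 degrees (any of 4 positions), the disc stops with its rim 16 mm above the collar.
- nose (a point): Tip of the shaft's plain round nose, on its axis, 31 mm above the collar. The nose is 17 mm thick, from 18 to 31 mm above the collar, tapering to 10 mm over its last 5 mm; it enters between the ribs at any angle and centres the hub.
- base: The whole fixed vegetable cutter: a white housing of 150 x 150 x 90 mm tilted by 25 degrees on a dark foot of 170 x 160 mm. Origin: on the table under the housing's centre. x: to its back; the shaft leans to -x, towards the robot and to its right. The origin of drive lies 25 mm in front of this point and 152 mm above the table.
- minutes: Bystander: a round wind-up kitchen timer, 72 mm wide and 47 mm high. Origin: centre of its underside.
- spice: Bystander: a spice jar, 45 mm wide and 106 mm high. Origin: centre of its underside.
- pepper: Bystander: a pepper shaker, 44 mm wide and 90 mm high. Origin: centre of its underside.

How it is judged:
By the outcome, as a careful person would: the job done as asked, in the order asked, and still so for the second after the job is handed in, with the robot touching nothing.
It also fails if it takes over 58 s, if anything falls off the work surface, if the arm or the gripper's body presses on something with over 40 N, if the wrist force passes 120 N, or if a joint passes its speed limit or range.

## Working session

There is one attempt and no reset: what is moved stays moved. The work goes in short steps, Python scripts to look and compute and a tool call to move; the robot and the scene stay as the last step left them, time stands still between calls to the robot, and variables do not carry over. Pictures are saved under pics/ and viewed, at most 10 in all, crops included, and the job is handed in when it is done.

Besides the shell and the picture viewer there is one more tool, called after "Call:" as name([rows], argument=value, ...), one row to a line, values as JSON. drive_tool: Moves the arm, as the interface text tells. Its arguments: {"type":"object","properties":{"series":{"type":"array","items":{"type":"object","properties":{"dp":{"type":"array","items":{"type":"number"}},"rotation":{"type":"array","items":{"type":"number"}}}}},"grip":{"type":"number"}},"required":["series"]}

```bash
ls; mkdir -p pics
cat > h.py <<'E'
import numpy as np, cv2
from cell import robot
np.set_printoptions(precision=3,suppress=True)
def campose(n):
    i=robot.camera_info(n)
    if 'mount' in i:
        s=robot.state(); T=np.eye(4); T[:3,:3]=np.array(s['tcp_rot']); T[:3,3]=s['tool_pos']
        T=T@np.array(i['mount']); return i,T[:3,:3],T[:3,3]
    return i,np.array(i['rotation']),np.array(i['xyz'])
def ray(i,uv):
    K=np.array(i['K']); k=i['k1']
    d=cv2.undistortPoints(np.array(uv,float).reshape(-1,1,2),K,np.array([k,0,0,0.]))[:,0]
    return np.c_[d[:,0],-d[:,1],-np.ones(len(d))]
def world(n,uv,z,cp=None):   # pixel + depth
    i,R,t=cp or campose(n); return (ray(i,uv)*np.array(z).reshape(-1,1))@R.T+t
def cloud(n,mask,dep,cp=None):
    v,u=np.nonzero(mask&(dep>0)); return world(n,np.c_[u,v],dep[v,u],cp)
def onplane(n,uv,h,cp=None):
    i,R,t=cp or campose(n); d=ray(i,uv)@R.T; return t+d*((h-t[2])/d[:,2:])
def proj(n,P,cp=None):
    i,R,t=cp or campose(n); c=(np.atleast_2d(P)-t)@R; x=np.c_[c[:,0],-c[:,1]]/-c[:,2:]
    x=x*(1+i['k1']*(x**2).sum(1,keepdims=True)); K=np.array(i['K']); return x@K[:2,:2].T+K[:2,2]
def tri(obs): # list of (cam,uv)
    A=np.zeros((3,3));b=np.zeros(3)
    for n,uv in obs:
        i,R,t=campose(n); d=(ray(i,uv)@R.T)[0]; d/=np.linalg.norm(d); P=np.eye(3)-np.outer(d,d); A+=P;b+=P@t
    return np.linalg.solve(A,b)
E
python3 - <<'E'
from h import *
print({k:np.round(v,3).tolist() for k,v in robot.state().items()})
ims=[]
for n in ['scene','side']:
    cp=campose(n); print(n,cp[2],cp[1].ravel(),cp[0]['K'],cp[0]['k1'])
    p,d=robot.camera(n); cv2.imwrite(f'pics/{n}0.png',p[:,:,::-1])
    for t in ['disc','base','minutes','spice','pepper']:
        r=robot.regions_of(n,t)[:1]; 
        for q in r:
            c=cloud(n,q['mask'],d,cp); print(t,'reg',round(q['score'],2),np.round(q['centre']),'med',np.median(c,0),'min',np.percentile(c,2,0),'max',np.percentile(c,98,0))
    for t in ['disc','grip','drive','keys','nose','base','minutes','spice','pepper']:
        for q in robot.mark_of(n,t)[:1]: 
            u,v=np.round(q['centre']).astype(int); print(t,'mark',round(q['score'],2),np.round(q['centre'],1), world(n,[q['centre']],[d[min(v,399),min(u,639)]],cp))
E
```

```text
pics
{'time': 0.0, 'qpos': [1.017, 0.435, 0.025, 1.574, -0.012, 1.134, -0.075], 'dq': [0.001, 0.001, 0.0, -0.0, 0.001, 0.0, 0.0], 'joint_efforts': [-0.001, -66.786, 0.985, -31.446, -0.061, 0.043, 0.0], 'tool_pos': [272.054, -562.103, 225.94], 'tcp_rot': [[0.9, 0.436, -0.001], [0.436, -0.9, 0.001], [-0.0, -0.002, -1.0]], 'ft_force': [0.004, 0.102, 0.747], 'ft_torque': [0.029, 0.029, 0.061], 'finger_force': 0.0, 'opening': 0.998}
scene [ 61.767 567.06  882.774] [-0.799  0.429 -0.422 -0.601 -0.565  0.565  0.004  0.705  0.709] [[506.892   0.    329.825]
 [  0.    506.892 195.133]
 [  0.      0.      1.   ]] -0.13628360172968088
disc reg 0.96 [379. 182.] med [ 496.964 -209.004   38.29 ] min [ 451.827 -268.862   33.805] max [ 555.136 -164.549   73.085]
base reg 0.6 [259. 272.] med [498.462 199.622 125.383] min [424.713  94.443  13.871] max [596.418 272.645 170.044]
minutes reg 0.57 [380. 252.] med [383.63  -37.981  26.67 ] min [357.183 -75.388   8.579] max [419.212 -15.259  46.613]
spice reg 0.65 [295. 177.] med [635.461 -82.164  70.927] min [ 622.944 -115.477    2.64 ] max [666.503 -70.98
[... 1061 characters left out ...]
 [368. 256.] med [387.303 -34.386  26.474] min [359.208 -91.416   0.272] max [430.992 -14.293  47.26 ]
pepper reg 0.63 [299. 199.] med [ 641.188 -190.377   47.61 ] min [ 627.904 -210.135    5.181] max [ 662.778 -181.121   89.543]
disc mark 0.97 [347.9 215.7] [[ 486.06  -165.943   38.204]]
grip mark 0.69 [345.5 199.2] [[ 510.243 -211.002   60.377]]
drive mark 0.56 [274.8 235.7] [[506.78  162.759 155.6  ]]
keys mark 0.93 [278.5 227.2] [[501.302 156.684 171.599]]
nose mark 0.8 [281.6 220.3] [[499.926 146.289 181.005]]
minutes mark 0.56 [369.5 260.5] [[378.987 -19.311  20.275]]
spice mark 0.69 [278.1 230.1] [[500.414 160.28  167.598]]
pepper mark 0.63 [295.8 209.8] [[ 644.436 -181.295   16.465]]
```

View pics/scene0.png

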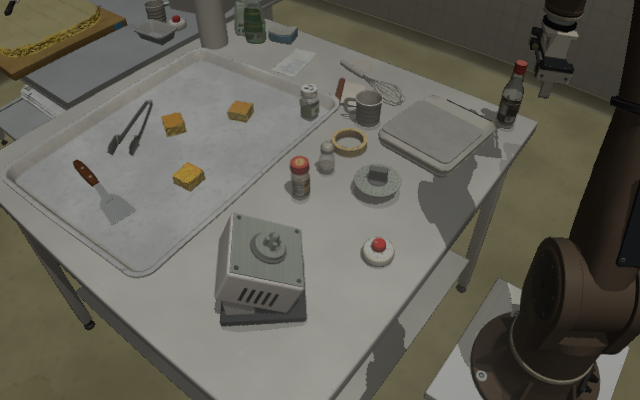

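Run:
```python
from h import *
# triangulate marks
M={'disc':((377.2,189.4),(347.9,215.7)),'grip':((376.5,171.5),(345.5,199.2)),'drive':((270.8,243.4),(274.8,235.7)),'keys':((271.7,238.),(278.5,227.2)),'nose':((277,238.7),(281.6,220.3))}
for k,(a,b) in M.items(): print(k,tri([('scene',[a]),('side',[b])]))
for n in ['scene','side']:
    p,d=robot.camera(n); q=robot.regions_of(n,'disc')[0]; c=cloud(n,q['mask'],d)
    b=c[(c[:,2]>66)&(c[:,2]<80)]; r=cv2.minAreaRect(b[:,:2].astype(np.float32)); print('bar',len(b),r)
    f=c[(c[:,2]>30)&(c[:,2]<43)]; print('disc circ',cv2.minEnclosingCircle(f[:,:2].astype(np.float32)), np.median(f[:,2]))
    # housing face plane
    m=robot.regions_of(n,'base')[0]['mask']; c=cloud(n,m,d); c=c[c[:,2]>85]
    rng=np.random.default_rng(0); best=0
    for _ in range(500):
        s=c[rng.choice(len(c),3,False)]; nn=np.cross(s[1]-s[0],s[2]-s[0]); nn/=np.linalg.norm(nn)+1e-9
        if abs(abs(nn[2])-.906)>.03: continue
        k=abs((c-s[0])@nn)<1.5
        if k.sum()>best: best=k.sum(); kk=k
    f=c[kk]; m=f.mean(0); nn=np.linalg.svd(f-m)[2][2]; nn*=np.sign(nn[2]); print('face',len(f),nn,m,'tilt',np.degrees(np.arccos(nn[2])),'az',np.degrees(np.arctan2(nn[1],nn[0])))
    h=(c-m)@nn; print(np.histogram(h,np.arange(-10,60,4)))
    w=c[(h>12)&(h<19)]; print('collar',len(w),w.mean(0)); w=c[h>30]; print('shaft',len(w),w.mean(0) if len(w) else 0)
    # face rect
    ax=np.array([-nn[0],-nn[1],0]);ax/=np.linalg.norm(ax);ex=np.cross(np.cross(nn,ax),nn);ey=np.cross(nn,ex)
    r=cv2.minAreaRect(np.c_[f@ex,f@ey].astype(np.float32)); print('rect',r, 'centre',r[0][0]*ex+r[0][1]*ey+(m@nn)*nn)
```

```text
disc [ 501.824 -214.09    10.109]
grip [ 515.693 -228.44    50.963]
drive [512.875 149.775 146.251]
keys [504.552 151.491 168.201]
nose [488.283 158.838 188.159]
bar 120 ((504.7994384765625, -217.45333862304688), (43.909488677978516, 21.4844913482666), 21.961685180664062)
disc circ ((506.55517578125, -218.4806671142578), 60.61737060546875) 37.63566001022218
face 2225 [-0.32  -0.294  0.901] [506.877 165.991 141.753] tilt 25.77579413481356 az -137.4222920726013
(array([ 273,  611, 2690,  373,   90,  272,  132,   23,   26,   35,   33,
         15,   29,   17,    0,    0,    0]), array([-10,  -6,  -2,   2,   6,  10,  14,  18,  22,  26,  30,  34,  38,
        42,  46,  50,  54,  58]))
collar 336 [503.82  163.809 155.421]
shaft 94 [497.357 153.71  175.469]
rect ((448.2912902832031, -204.66571044921875), (127.66387176513672, 127.75196838378906), 88.68167114257812) centre [419.115 134.807 100.358]
bar 78 ((503.6050109863281, -215.35496520996094), (39.97483825683594, 20.84062957763672), 15.048757553100586)
disc circ ((503.92095947265625, -218.55828857421875), 62.179813385009766) 38.94528815005299
face 1380 [-0.322 -0.268  0.908] [504.542 178.511 144.296] tilt 24.767242712011612 az -140.2454800997601
(array([ 270,  354, 1778,  183,   70,  248,   39,   30,   36,   36,   40,
         19,   23,   13,    0,    0,    0]), array([-10,  -6,  -2,   2,   6,  10,  14,  18,  22,  26,  30,  34,  38,
        42,  46,  50,  54,  58]))
collar 261 [504.315 164.028 154.852]
shaft 95 [498.597 154.054 174.749]
rect ((463.3865051269531, -182.76913452148438), (129.46343994140625, 128.99241638183594), 1.758353590965271) centre [425.395 137.986 104.265]
```

```bash
cat >> h.py <<'E'
from scipy.spatial.transform import Rotation as Ro
def plan(P,R,n,P0=None,R0=None):
    s=robot.state(); P0=np.array(s['tool_pos']) if P0 is None else P0; R0=np.array(s['tcp_rot']) if R0 is None else R0
    rv=Ro.from_matrix(R0.T@R).as_rotvec()/n; d=(np.array(P)-P0)/n; Rc=R0
    for k in range(n):
        print('dp',np.round(Rc.T@d,1).tolist(),'rot',np.round(np.degrees(rv),2).tolist()); Rc=Rc@Ro.from_rotvec(rv).as_matrix()
def tool(z,xh):
    z=np.array(z,float)/np.linalg.norm(z); x=np.array(xh,float); x-=z*(x@z); x/=np.linalg.norm(x); return np.c_[x,np.cross(z,x),z]
E
python3 - <<'E'
from h import *
i=robot.camera_info('wrist'); print(np.array(i['mount']),i['K'],i['k1'])
a=np.radians(19); plan([505,-217,260],tool([0,0,-1],[np.cos(a),np.sin(a),0]),8)
E
```

```text
[[  -0.       0.961    0.277   75.502]
 [   1.       0.001   -0.      -1.43 ]
 [  -0.       0.277   -0.961 -157.732]
 [   0.       0.       0.       1.   ]] [[359.795   0.    321.196]
 [  0.    359.795 199.019]
 [  0.      0.      1.   ]] -0.0027350760270197197
dp [45.0, -26.2, -4.2] rot [0.0, 0.0, 0.85]
dp [44.6, -26.9, -4.2] rot [0.0, 0.0, 0.85]
dp [44.2, -27.5, -4.2] rot [0.0, 0.0, 0.85]
dp [43.8, -28.2, -4.2] rot [0.0, 0.0, 0.85]
dp [43.4, -28.8, -4.2] rot [0.0, 0.0, 0.85]
dp [42.9, -29.5, -4.2] rot [0.0, 0.0, 0.85]
dp [42.5, -30.1, -4.2] rot [0.0, 0.0, 0.85]
dp [42.0, -30.8, -4.2] rot [0.0, 0.0, 0.85]
```

Call:
drive_tool([
  {"dp": [45, -26, 3], "rotation": [0, 0, 0.85]},
  {"dp": [44.6, -27, 3], "rotation": [0, 0, 0.85]},
  {"dp": [44.2, -27.5, 3], "rotation": [0, 0, 0.85]},
  {"dp": [43.8, -28, 3], "rotation": [0, 0, 0.85]},
  {"dp": [43.4, -29, 3], "rotation": [0, 0, 0.85]},
], grip=91.8)

```text
time: 2.42
tool_pos: [418.7, -345.3, 211.9]
tcp_rot: [[0.93, 0.367, 0.0], [0.367, -0.93, -0.0], [0.0, 0.001, -1.0]]
ft_force: [0.4, -0.7, 0.5]
opening: 1.0
finger_force: 0.0
```

Call:
drive_tool([
  {"dp": [43, -29.5, 3], "rotation": [0, 0, 0.85]},
  {"dp": [42.5, -30, 3], "rotation": [0, 0, 0.85]},
  {"dp": [42, -31, 3], "rotation": [0, 0, 0.85]},
  {"dp": [0, 0, 0]},
  {"dp": [0, 0, 0]},
])

```text
$.series[3]: bad value
```

```bash
cat >> h.py <<'E'
def disclook(save):
    cp=campose('wrist'); p,d=robot.camera('wrist'); cv2.imwrite(save,p[:,:,::-1])
    print('tcp',cp[2]*0+robot.state()['tool_pos'],np.array(robot.state()['qpos']))
    q=robot.regions_of('wrist','disc')[0]; c=cloud('wrist',q['mask'],d,cp); print(q['score'],np.percentile(c,[2,50,98],axis=0))
    b=c[(c[:,2]>66)&(c[:,2]<82)].astype(np.float32); r=cv2.minAreaRect(b[:,:2]); print('bar',len(b),np.median(b[:,2]),r)
    f=c[(c[:,2]>32)&(c[:,2]<43)].astype(np.float32); print('disc',cv2.minEnclosingCircle(f[:,:2]))
    for t in ['grip','disc']:
        for m in robot.mark_of('wrist',t)[:1]: print(t,m['score'],m['centre'],onplane('wrist',[m['centre']],62 if t=='grip' else 0,cp))
E
python3 -c "
from h import *
disclook('pics/w1.png')"
```

```text
tcp [ 423.498 -337.767  211.501] [ 0.625  0.317 -0.061  1.793  0.017  1.031 -0.629]
0.61 [[ 453.181 -272.281   36.183]
 [ 496.315 -228.222   38.23 ]
 [ 538.862 -168.469   73.332]]Traceback (most recent call last):
  File "<string>", line 3, in <module>
    disclook('pics/w1.png')
    ~~~~~~~~^^^^^^^^^^^^^^^
  File "h.py", line 40, in disclook
    b=c[(c[:,2]>66)&(c[:,2]<82)].astype(np.float32); r=cv2.minAreaRect(b[:,:2]); print('bar',len(b),np.median(b[:,2]),r)
                                                       ~~~~~~~~~~~~~~~^^^^^^^^^
cv2.error: OpenCV(4.12.0) /io/opencv/modules/imgproc/src/convhull.cpp:143: error: (-215:Assertion failed) total >= 0 && (depth == CV_32F || depth == CV_32S) in function 'convexHull'
```

View pics/w1.png

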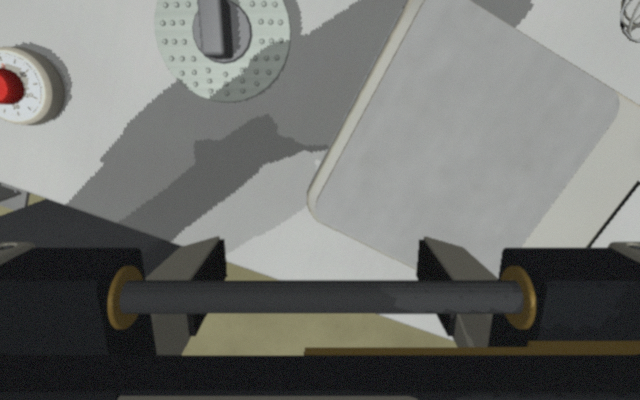

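Call:
drive_tool([
  {"dp": [40, -42, 0], "rotation": [0, 0, 0.9]},
  {"dp": [40, -42, 0], "rotation": [0, 0, 0.9]},
  {"dp": [0, 0, 0], "rotation": [0, 0, 0]},
  {"dp": [0, 0, 0], "rotation": [0, 0, 0]},
])

```text
time: 3.02
tool_pos: [462.0, -240.1, 211.8]
tcp_rot: [[0.941, 0.339, -0.0], [0.339, -0.941, -0.001], [-0.0, 0.001, -1.0]]
ft_force: [-0.4, -0.6, 0.8]
opening: 0.998
finger_force: 0.0
```

```bash
python3 -c "
from h import *
disclook('pics/w2.png')"
```

```text
tcp [ 461.641 -240.825  211.77 ] [ 0.455  0.286 -0.097  1.839  0.033  1.018 -0.883]
0.87 [[ 455.17  -270.564   36.426]
 [ 509.27  -218.275   38.185]
 [ 557.74  -168.082   73.265]]Traceback (most recent call last):
  File "<string>", line 3, in <module>
    disclook('pics/w2.png')
    ~~~~~~~~^^^^^^^^^^^^^^^
  File "h.py", line 40, in disclook
    b=c[(c[:,2]>66)&(c[:,2]<82)].astype(np.float32); r=cv2.minAreaRect(b[:,:2]); print('bar',len(b),np.median(b[:,2]),r)
                                                       ~~~~~~~~~~~~~~~^^^^^^^^^
cv2.error: OpenCV(4.12.0) /io/opencv/modules/imgproc/src/convhull.cpp:143: error: (-215:Assertion failed) total >= 0 && (depth == CV_32F || depth == CV_32S) in function 'convexHull'
```

View pics/w2.png

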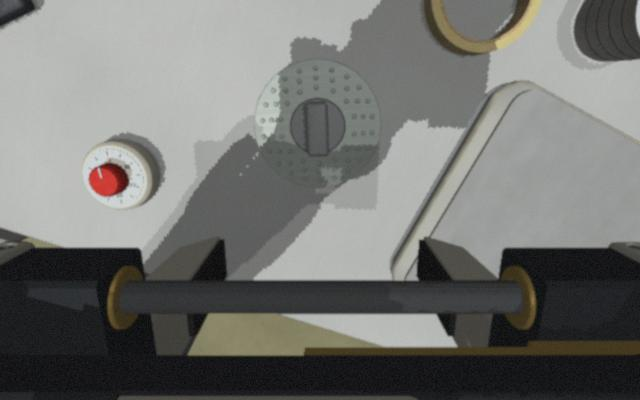

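```bash
sed -i 's/\[:,:2\])/[:,:2].copy())/g' h.py; python3 -c "
from h import *
disclook('pics/w2.png')"
```

```text
tcp [ 461.51  -241.084  211.707] [ 0.455  0.286 -0.097  1.839  0.033  1.018 -0.883]
0.59 [[ 454.852 -271.628   36.012]
 [ 509.115 -218.334   38.159]
 [ 558.087 -166.829   73.183]]
bar 1170 72.57613 ((505.7955322265625, -219.389404296875), (43.91373825073242, 17.960067749023438), 21.951627731323242)
disc ((505.738525390625, -219.30670166015625), 58.058677673339844)
disc 0.82 [311.9, 122.7] [[ 503.989 -214.636    0.   ]]
```

```bash
python3 -c "
from h import *
a=np.radians(41); dz=np.array([-np.sin(.436)*np.cos(a),-np.sin(.436)*np.sin(a),np.cos(.436)]); print(dz)
plan(np.array([505,163,152])+150*dz-dz*0,tool(-dz,[np.cos(a),np.sin(a),0]),9)"
```

```text
[-0.319 -0.277  0.906]
dp [13.1, -38.0, -8.5] rot [0.52, 2.74, -2.33]
dp [15.0, -37.5, -7.5] rot [0.52, 2.74, -2.33]
dp [16.8, -37.0, -6.4] rot [0.52, 2.74, -2.33]
dp [18.6, -36.3, -5.2] rot [0.52, 2.74, -2.33]
dp [20.3, -35.5, -3.9] rot [0.52, 2.74, -2.33]
dp [21.9, -34.7, -2.6] rot [0.52, 2.74, -2.33]
dp [23.4, -33.8, -1.2] rot [0.52, 2.74, -2.33]
dp [24.7, -32.8, 0.2] rot [0.52, 2.74, -2.33]
dp [26.0, -31.8, 1.7] rot [0.52, 2.74, -2.33]
```

Call:
drive_tool([
  {"dp": [13, -38, -8.5], "rotation": [0.5, 2.75, -2.3]},
  {"dp": [15, -37.5, -7.5], "rotation": [0.5, 2.75, -2.3]},
  {"dp": [17, -37, -6.5], "rotation": [0.5, 2.75, -2.3]},
  {"dp": [18.5, -36.5, -5], "rotation": [0.5, 2.75, -2.3]},
  {"dp": [20.5, -35.5, -4], "rotation": [0.5, 2.75, -2.3]},
])

```text
time: 3.95
tool_pos: [459.5, -37.4, 254.6]
tcp_rot: [[0.83, 0.522, 0.197], [0.503, -0.853, 0.142], [0.242, -0.019, -0.97]]
ft_force: [0.8, -1.1, 0.0]
opening: 1.001
finger_force: 0.0
```

Call:
drive_tool([
  {"dp": [22, -34.5, -2.5], "rotation": [0.5, 2.75, -2.3]},
  {"dp": [23.5, -34, -1], "rotation": [0.5, 2.75, -2.3]},
  {"dp": [24.5, -33, 0], "rotation": [0.5, 2.75, -2.3]},
  {"dp": [26, -32, 1.5], "rotation": [0.5, 2.75, -2.3]},
  {"dp": [0, 0, 0], "rotation": [0, 0, 0]},
])

```text
time: 4.58
tool_pos: [457.1, 124.8, 288.6]
tcp_rot: [[0.683, 0.656, 0.321], [0.595, -0.755, 0.276], [0.424, 0.002, -0.906]]
ft_force: [0.4, 0.5, -0.2]
opening: 1.003
finger_force: 0.0
```

Call:
drive_tool([
  {"dp": [0, 0, 0], "rotation": [0, 0, 0]},
])

```text
time: 4.7
tool_pos: [457.8, 122.0, 288.0]
tcp_rot: [[0.686, 0.652, 0.321], [0.592, -0.758, 0.274], [0.422, 0.002, -0.906]]
ft_force: [-0.4, -1.2, -0.0]
opening: 1.003
finger_force: 0.0
```

```bash
cat >> h.py <<'E'
def drivelook(save,n='wrist'):
    cp=campose(n); p,d=robot.camera(n); s=robot.state(); cv2.imwrite(save,p[:,:,::-1]); np.savez(save[:-4],p=p,d=d,R=cp[1],t=cp[2])
    print('tcp',np.array(s['tool_pos']),np.array(s['qpos']),'\n',np.array(s['tcp_rot']))
    c=cloud(n,robot.regions_of(n,'base')[0]['mask'],d,cp); c=c[c[:,2]>85]
    rng=np.random.default_rng(0); best=0
    for _ in range(500):
        t=c[rng.choice(len(c),3,False)]; nn=np.cross(t[1]-t[0],t[2]-t[0]); nn/=np.linalg.norm(nn)+1e-9
        if abs(abs(nn[2])-.906)>.03: continue
        k=abs((c-t[0])@nn)<1.5
        if k.sum()>best: best=k.sum(); kk=k
    f=c[kk]; m=f.mean(0); nn=np.linalg.svd(f-m)[2][2]; nn*=np.sign(nn[2]); az=np.arctan2(-nn[1],-nn[0])
    print('face',len(f),nn,'tilt',np.degrees(np.arccos(nn[2])),'base yaw',np.degrees(az))
    ey=np.array([-np.sin(az),np.cos(az),0]); ex=np.cross(ey,nn); h=(c-m)@nn
    print('heights',np.histogram(h,np.arange(-3,60,3)))
    q=lambda X:np.c_[X@ex,X@ey].astype(np.float32)
    def back(u,hh): return u[0]*ex+u[1]*ey+(m@nn+hh)*nn
    r=cv2.minAreaRect(q(f)); print('facerect',r,'centre',back(r[0],0))
    w=c[(h>13.5)&(h<18.5)]; o,rad=cv2.minEnclosingCircle(q(w)); print('collar',np.median((w-m)@nn),rad,back(o,16))
    w=c[(h>42)&(h<50)]; 
    if len(w): print('nose tip',len(w),back(q(w).mean(0),47), 'to collar',back(q(w).mean(0),16))
    w=c[(h>31.5)&(h<36)]
    if len(w): 
        print('keytops',len(w),back(q(w).mean(0),16)); np.save('keys.npy',q(w))
    for t in ['drive','keys','nose']:
        for k in robot.mark_of(n,t)[:1]: print(t,k['score'],np.round(k['centre'],1))
E
python3 -c "
from h import *
drivelook('pics/w3.png')"
```

```text
tcp [457.906 121.789 287.887] [ 0.235 -0.046 -0.424  2.114 -0.353  0.714 -0.826] 
 [[ 0.687  0.652  0.321]
 [ 0.591 -0.758  0.274]
 [ 0.422  0.002 -0.906]]
face 17076 [-0.316 -0.28   0.907] tilt 24.968065786806083 base yaw 41.546784067133274
heights (array([9336, 8834, 1228,   87,  268, 2439,   30,   26,   30,   28,   53,
        263,   15,   27,  125,  179,   10,    0,    0,    0]), array([-3,  0,  3,  6,  9, 12, 15, 18, 21, 24, 27, 30, 33, 36, 39, 42, 45,
       48, 51, 54, 57]))
facerect ((502.2883605957031, -220.1525421142578), (140.0391082763672, 139.82008361816406), 0.08094420284032822) centre [511.792 159.382 140.305]
collar 13.83890586412145 29.233949661254883 [506.865 155.175 154.938]
nose tip 189 [497.391 146.635 183.195] to collar [507.184 155.314 155.092]
keytops 87 [507.949 156.945 155.862]
drive 0.93 [331.4 186.1]
keys 0.8 [330.8 195.1]
```

View pics/w3.png

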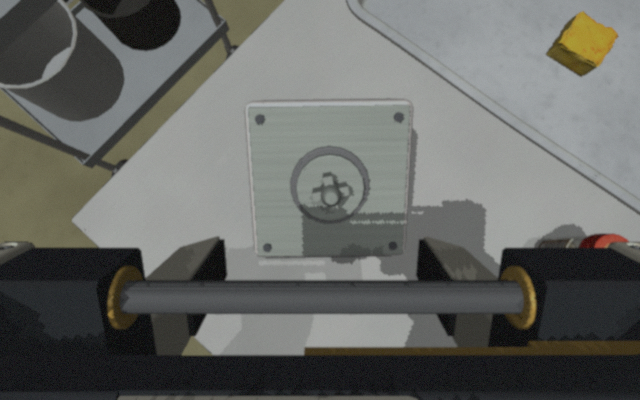

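```bash
cat > k.py <<'E'
from h import *
import sys
def keyfit(f,out):
    z=np.load(f); i=robot.camera_info('wrist'); cp=(i,z['R'],z['t']); p,d=z['p'],z['d']
    a=np.radians(41.5); dz=np.array([-np.sin(.4363)*np.cos(a),-np.sin(.4363)*np.sin(a),np.cos(.4363)])
    ey=np.array([-np.sin(a),np.cos(a),0]); ex=np.cross(ey,dz); B=np.c_[ex,ey,dz]
    m=np.zeros(d.shape,bool); c0=proj('wrist',[507,155,154],cp)[0].astype(int); m[max(c0[1]-70,0):c0[1]+70,c0[0]-70:c0[0]+70]=1
    c=cloud('wrist',m,d,cp)-[507,155.2,155]; q=c@B; r=np.hypot(q[:,0],q[:,1])
    ring=q[(r>18)&(r<27)&(abs(q[:,2])<8)]; zc=np.median(ring[:,2]); print('collar z off',zc,ring[:,2].std())
    A=np.c_[ring[:,:2],np.ones(len(ring))]; print('collar slope deg',np.degrees(np.linalg.lstsq(A,ring[:,2],rcond=None)[0][:2]))
    h=q[:,2]-zc; w=q[(abs(h)<2.5)&(r<34)]; o,rad=cv2.minEnclosingCircle(w[:,:2].astype(np.float32)); print('collar circ',o,rad)
    t=q[(h>28.5)&(h<33)&(r<16)]; print('tip',len(t),t.mean(0),h[(r<8)].max())
    kt=q[(h>15.5)&(h<20.5)&(r<20)]
    def cost(x):
        u=kt[:,:2]-x[:2]; rr=np.hypot(*u.T); return -(np.hypot(*(u.mean(0)))*0)-np.mean(np.cos(4*(np.arctan2(u[:,1],u[:,0])-x[2]))[rr>9])
    for ctr in (np.array(o),t[:,:2].mean(0)):
        u=kt[:,:2]-ctr; k=np.hypot(*u.T)>9; ph=np.mean(np.exp(4j*np.arctan2(u[k,1],u[k,0]))); print('key angle',k.sum(),np.degrees(np.angle(ph))/4,abs(ph))
    print('world collar', B@np.r_[o,zc]+[507,155.2,155])
    # rectified top view at key-height
    g=np.mgrid[-25:25:200j,-25:25:200j]; P=(np.c_[-g[0].ravel(),-g[1].ravel(),np.full(40000,zc+18)])@B.T+[507,155.2,155]
    uv=proj('wrist',P,cp).astype(np.float32).reshape(200,200,2); cv2.imwrite(out,cv2.resize(cv2.remap(p[:,:,::-1],uv[...,0],uv[...,1],1),(600,600)))
keyfit(sys.argv[1],sys.argv[2])
E
python3 k.py pics/w3.npz pics/k3.png
```

```text
collar z off -3.0668280437646556 0.6789646635134032
collar slope deg [-0.008  0.099]
collar circ (-0.43003615736961365, 0.08907241374254227) 29.934423446655273
tip 208 [ 0.349  0.091 27.382] 33.086216095323834
key angle 256 10.852185319740721 0.728270503413744
key angle 248 11.043955062044859 0.7250206480831859
world collar [507.62  155.867 152.039]
```

View pics/k3.png

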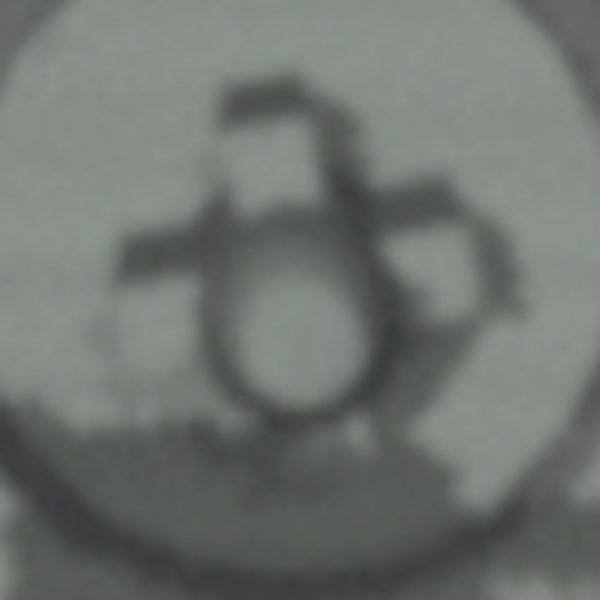

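```bash
python3 -c "
from h import *
a=np.radians(21.95)
plan([505.8,-219.3,150],tool([0,0,-1],[np.cos(a),np.sin(a),0]),9)"
```

```text
dp [-25.3, 32.2, 5.2] rot [-0.45, -2.75, 2.05]
dp [-23.8, 33.0, 6.6] rot [-0.45, -2.75, 2.05]
dp [-22.3, 33.8, 8.0] rot [-0.45, -2.75, 2.05]
dp [-20.6, 34.5, 9.3] rot [-0.45, -2.75, 2.05]
dp [-18.9, 35.1, 10.5] rot [-0.45, -2.75, 2.05]
dp [-17.1, 35.7, 11.6] rot [-0.45, -2.75, 2.05]
dp [-15.2, 36.2, 12.7] rot [-0.45, -2.75, 2.05]
dp [-13.3, 36.6, 13.7] rot [-0.45, -2.75, 2.05]
dp [-11.3, 36.9, 14.5] rot [-0.45, -2.75, 2.05]
```

Call:
drive_tool([
  {"dp": [-25, 32, 5], "rotation": [-0.45, -2.75, 2.05]},
  {"dp": [-24, 33, 6.5], "rotation": [-0.45, -2.75, 2.05]},
  {"dp": [-22.5, 34, 8], "rotation": [-0.45, -2.75, 2.05]},
  {"dp": [-20.5, 34.5, 9.5], "rotation": [-0.45, -2.75, 2.05]},
  {"dp": [-19, 35, 10.5], "rotation": [-0.45, -2.75, 2.05]},
], grip=55)

```text
time: 5.58
tool_pos: [484.5, -68.4, 210.8]
tcp_rot: [[0.849, 0.504, 0.157], [0.492, -0.864, 0.111], [0.192, -0.017, -0.981]]
ft_force: [0.7, 1.2, 0.7]
opening: 0.605
finger_force: 0.0
```

Call:
drive_tool([
  {"dp": [-17, 35.5, 11.5], "rotation": [-0.45, -2.75, 2.05]},
  {"dp": [-15, 36, 12.5], "rotation": [-0.45, -2.75, 2.05]},
  {"dp": [-13.5, 36.5, 13.5], "rotation": [-0.45, -2.75, 2.05]},
  {"dp": [-11.5, 37, 14.5], "rotation": [-0.45, -2.75, 2.05]},
  {"dp": [0, 0, 0], "rotation": [0, 0, 0]},
])

```text
time: 6.2
tool_pos: [505.2, -220.9, 149.0]
tcp_rot: [[0.928, 0.372, -0.002], [0.372, -0.928, -0.001], [-0.002, 0.0, -1.0]]
ft_force: [-0.1, 0.5, 0.4]
opening: 0.595
finger_force: 0.0
```

Call:
drive_tool([
  {"dp": [0, 0, 0], "rotation": [0, 0, 0]},
  {"dp": [0, 0, 0], "rotation": [0, 0, 0]},
])

```text
time: 6.45
tool_pos: [505.6, -217.2, 151.2]
tcp_rot: [[0.926, 0.377, 0.002], [0.377, -0.926, 0.0], [0.002, 0.001, -1.0]]
ft_force: [0.1, 0.5, 0.2]
opening: 0.599
finger_force: 0.0
```

```bash
python3 -c "
from h import *
s=robot.state(); print(s['tool_pos'],s['qpos'])
a=np.radians(21.95)
plan([505.8,-219.3,43.5],tool([0,0,-1],[np.cos(a),np.sin(a),0]),4)"
```

```text
[ 505.614 -217.151  151.231] [ 0.394  0.395 -0.112  1.845  0.054  0.903 -0.929]
dp [-0.2, 0.5, 26.9] rot [0.01, -0.03, 0.04]
dp [-0.2, 0.5, 26.9] rot [0.01, -0.03, 0.04]
dp [-0.2, 0.5, 26.9] rot [0.01, -0.03, 0.04]
dp [-0.2, 0.5, 26.9] rot [0.01, -0.03, 0.04]
```

Call:
drive_tool([
  {"dp": [-0.2, 0.5, 30], "rotation": [0, 0, 0.1]},
  {"dp": [-0.2, 0.5, 30], "rotation": [0, 0, 0.1]},
  {"dp": [-0.2, 0.5, 27], "rotation": [0, 0, 0]},
  {"dp": [-0.2, 0.5, 15], "rotation": [0, 0, 0]},
  {"dp": [0, 0, 0], "rotation": [0, 0, 0]},
])

```text
time: 7.08
tool_pos: [505.3, -219.8, 48.5]
tcp_rot: [[0.928, 0.373, 0.0], [0.373, -0.928, 0.0], [0.0, -0.0, -1.0]]
ft_force: [-0.6, -0.6, 0.4]
opening: 0.6
finger_force: 0.0
```

Call:
drive_tool([
  {"dp": [0, 0, 0], "rotation": [0, 0, 0]},
  {"dp": [0, 0, 0], "rotation": [0, 0, 0]},
])

```text
time: 7.32
tool_pos: [506.4, -220.4, 49.8]
tcp_rot: [[0.928, 0.372, 0.003], [0.372, -0.928, -0.001], [0.002, 0.002, -1.0]]
ft_force: [-0.8, -0.1, 0.2]
opening: 0.599
finger_force: 0.0
```

Call:
drive_tool([
  {"dp": [0, -0.8, 3], "rotation": [0, 0, 0]},
  {"dp": [0, 0, 3], "rotation": [0, 0, 0]},
  {"dp": [0, 0, 0], "rotation": [0, 0, 0]},
])

```text
time: 7.7
tool_pos: [505.2, -219.4, 42.5]
tcp_rot: [[0.928, 0.372, 0.001], [0.372, -0.928, -0.0], [0.001, 0.0, -1.0]]
ft_force: [0.3, 0.3, -0.1]
opening: 0.598
finger_force: 0.0
```

Call:
drive_tool([
  {"dp": [0, 0, 0], "rotation": [0, 0, 0]},
  {"dp": [0, 0, 0], "rotation": [0, 0, 0]},
  {"dp": [0, 0, 0], "rotation": [0, 0, 0]},
  {"dp": [0, 0, 0], "rotation": [0, 0, 0]},
  {"dp": [0, 0, 0], "rotation": [0, 0, 0]},
], grip=10)

```text
time: 8.32
tool_pos: [505.5, -219.6, 42.8]
tcp_rot: [[0.928, 0.372, 0.001], [0.372, -0.928, -0.0], [0.001, 0.001, -1.0]]
ft_force: [0.1, -1.5, -0.4]
opening: 0.191
finger_force: 30.0
```

```bash
cat >> h.py <<'E'
_a=np.radians(41.5); DZ=np.array([-np.sin(.4363)*np.cos(_a),-np.sin(.4363)*np.sin(_a),np.cos(.4363)])
EY=np.array([-np.sin(_a),np.cos(_a),0]); EX=np.cross(EY,DZ); C=np.array([507.6,155.9,152.0]); H=42.8
def goal(rim,ang): t=np.radians(ang); return C+DZ*(rim+H), tool(-DZ,EX*np.cos(t)+EY*np.sin(t))
def rel():
    s=robot.state(); B=np.c_[EX,EY,DZ]; R=np.array(s['tcp_rot']); u=B.T@(np.array(s['tool_pos'])-C); x=B.T@R[:,0]
    print('t',round(s['time'],2),'bore xy',u[:2]-(-B.T@R[:,2]*H)[:2],'rim',u[2]-H,'ang',np.degrees(np.arctan2(x[1],x[0])),'tiltxy',np.degrees((-B.T@R[:,2])[:2]),'F drive',B.T@np.array(s['ft_force']),'T',B.T@np.array(s['ft_torque']),'op',s['opening']*91.8,s['finger_force'],'q',np.array(s['qpos']))
E
python3 -c "
from h import *
s=robot.state(); P0=np.array(s['tool_pos'])+[0,0,120]; print(P0)
plan(*goal(70,11.5),9,P0=P0)"
```

```text
[ 505.458 -219.642  162.786]
dp [10.8, -36.9, -10.2] rot [0.21, 2.8, -3.41]
dp [13.4, -36.2, -9.5] rot [0.21, 2.8, -3.41]
dp [16.0, -35.3, -8.6] rot [0.21, 2.8, -3.41]
dp [18.5, -34.3, -7.6] rot [0.21, 2.8, -3.41]
dp [20.8, -33.2, -6.6] rot [0.21, 2.8, -3.41]
dp [23.0, -31.9, -5.4] rot [0.21, 2.8, -3.41]
dp [25.1, -30.5, -4.1] rot [0.21, 2.8, -3.41]
dp [27.1, -29.0, -2.7] rot [0.21, 2.8, -3.41]
dp [28.8, -27.3, -1.2] rot [0.21, 2.8, -3.41]
```

Call:
drive_tool([
  {"dp": [0, 0, -10], "rotation": [0, 0, 0]},
  {"dp": [0, 0, -30], "rotation": [0, 0, 0]},
  {"dp": [0, 0, -40], "rotation": [0, 0, 0]},
  {"dp": [0, 0, -40], "rotation": [0, 0, 0]},
  {"dp": [0, 0, 0], "rotation": [0, 0, 0]},
])

```text
time: 8.95
tool_pos: [507.1, -220.0, 166.2]
tcp_rot: [[0.928, 0.372, 0.007], [0.372, -0.928, -0.002], [0.006, 0.005, -1.0]]
ft_force: [0.5, -0.1, -4.3]
opening: 0.196
finger_force: 30.0
```

Call:
drive_tool([
  {"dp": [11, -37, -10], "rotation": [0.2, 2.8, -3.4]},
  {"dp": [13.5, -36, -9.5], "rotation": [0.2, 2.8, -3.4]},
  {"dp": [16, -35.5, -8.5], "rotation": [0.2, 2.8, -3.4]},
  {"dp": [18.5, -34.5, -7.5], "rotation": [0.2, 2.8, -3.4]},
  {"dp": [21, -33, -6.5], "rotation": [0.2, 2.8, -3.4]},
])

```text
time: 9.57
tool_pos: [485.8, -26.7, 212.4]
tcp_rot: [[0.752, 0.628, 0.199], [0.613, -0.778, 0.138], [0.242, 0.019, -0.97]]
ft_force: [0.7, 0.1, -3.4]
opening: 0.194
finger_force: 30.0
```

Call:
drive_tool([
  {"dp": [23, -32, -5.5], "rotation": [0.2, 2.8, -3.4]},
  {"dp": [25, -30.5, -4], "rotation": [0.2, 2.8, -3.4]},
  {"dp": [27, -29, -2.5], "rotation": [0.2, 2.8, -3.4]},
  {"dp": [29, -27.5, -1], "rotation": [0.2, 2.8, -3.4]},
  {"dp": [0, 0, 0], "rotation": [0, 0, 0]},
])

```text
time: 10.2
tool_pos: [470.2, 127.3, 252.8]
tcp_rot: [[0.531, 0.787, 0.315], [0.74, -0.611, 0.281], [0.413, 0.084, -0.907]]
ft_force: [-0.7, -1.1, -3.1]
opening: 0.191
finger_force: 30.0
```

Call:
drive_tool([
  {"dp": [0, 0, 0], "rotation": [0, 0, 0]},
  {"dp": [0, 0, 0], "rotation": [0, 0, 0]},
])

```text
time: 10.45
tool_pos: [472.0, 124.2, 252.7]
tcp_rot: [[0.535, 0.783, 0.316], [0.737, -0.616, 0.279], [0.413, 0.084, -0.907]]
ft_force: [0.6, 0.3, -3.3]
opening: 0.195
finger_force: 30.0
```

```bash
python3 -c "
from h import *
rel(); plan(*goal(36,11.5),3)
for n in ['side','wrist']:
    p,d=robot.camera(n); cv2.imwrite(f'pics/{n}4.png',cv2.resize(p[150:310,180:380,::-1],(800,640)[:2]) if n=='side' else p[:,:,::-1])
p=cv2.imread('pics/side4.png'); cv2.imwrite('pics/side4.png',cv2.resize(p,(750,600)))
"
```

```text
t 10.45 bore xy [-0.653 -0.176] rim 68.62406166146029 ang 11.3735880388712 tiltxy [0.063 0.06 ] F drive [-0.806 -0.168 -3.243] T [-0.019  0.75   0.018] op 17.94568101735931 29.98955637216568 q [ 0.272  0.03  -0.482  2.142 -0.341  0.617 -0.612]
dp [0.2, -0.0, 10.9] rot [0.02, 0.02, -0.04]
dp [0.2, -0.0, 10.9] rot [0.02, 0.02, -0.04]
dp [0.2, -0.0, 10.9] rot [0.02, 0.02, -0.04]
```

View pics/side4.png

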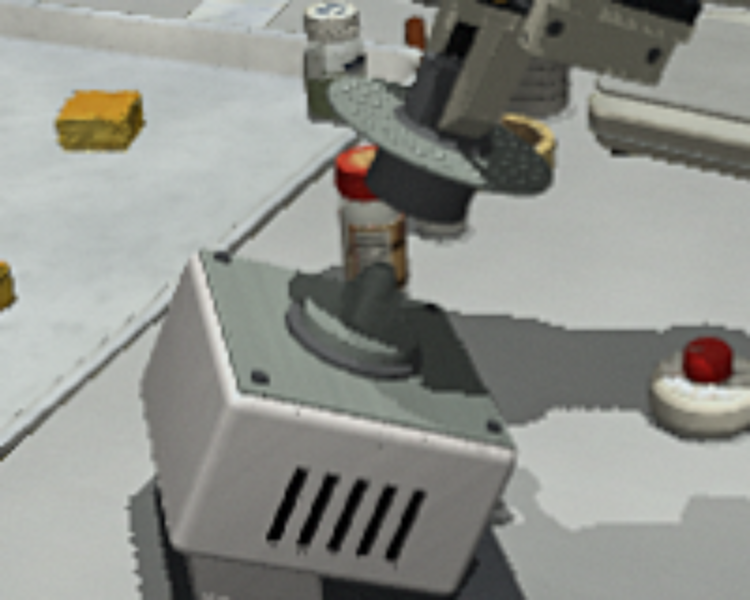

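Call:
drive_tool([
  {"dp": [0.9, 0, 11], "rotation": [0, 0, 0]},
  {"dp": [0, 0, 11], "rotation": [0, 0, 0]},
  {"dp": [0, 0, 10], "rotation": [0, 0, 0]},
  {"dp": [0, 0, 0], "rotation": [0, 0, 0]},
  {"dp": [0, 0, 0], "rotation": [0, 0, 0]},
])

```text
time: 11.18
tool_pos: [482.7, 134.9, 224.7]
tcp_rot: [[0.533, 0.784, 0.317], [0.738, -0.615, 0.279], [0.414, 0.085, -0.906]]
ft_force: [0.1, 0.3, -2.8]
opening: 0.193
finger_force: 30.0
```

```bash
python3 -c "
from h import *
rel(); plan(*goal(20,11.5),4)"
```

```text
t 11.18 bore xy [1.256 0.76 ] rim 36.867931963450076 ang 11.478835483804458 tiltxy [-0.002  0.042] F drive [-0.923  0.144 -2.649] T [-0.049  0.792 -0.002] op 17.69392923040628 29.989522397518158 q [ 0.241  0.09  -0.497  2.164 -0.306  0.527 -0.655]
dp [-0.3, 0.1, 4.2] rot [0.01, 0.0, -0.01]
dp [-0.3, 0.1, 4.2] rot [0.01, 0.0, -0.01]
dp [-0.3, 0.1, 4.2] rot [0.01, 0.0, -0.01]
dp [-0.3, 0.1, 4.2] rot [0.01, 0.0, -0.01]
```

Call:
drive_tool([
  {"dp": [-0.8, 0.4, 4], "rotation": [0, 0, 0]},
  {"dp": [0, 0, 4], "rotation": [0, 0, 0]},
  {"dp": [0, 0, 4], "rotation": [0, 0, 0]},
  {"dp": [0, 0, 3], "rotation": [0, 0, 0]},
  {"dp": [0, 0, 0], "rotation": [0, 0, 0]},
])

```text
time: 11.8
tool_pos: [487.2, 138.3, 210.6]
tcp_rot: [[0.533, 0.784, 0.317], [0.738, -0.615, 0.279], [0.414, 0.085, -0.906]]
ft_force: [-0.1, -0.2, -2.1]
opening: 0.195
finger_force: 30.0
```

```bash
python3 -c "
from h import *
rel()"
```

```text
t 11.8 bore xy [0.336 0.277] rim 21.664093152384226 ang 11.47658932801044 tiltxy [0.014 0.034] F drive [-1.085 -0.084 -1.76 ] T [-0.002  0.77   0.012] op 17.911590243694906 29.98935878276825 q [ 0.226  0.12  -0.498  2.175 -0.289  0.485 -0.673]
```

Call:
drive_tool([
  {"dp": [0, 0, 2], "rotation": [0, 0, 0]},
  {"dp": [0, 0, 2], "rotation": [0, 0, 0]},
  {"dp": [0, 0, 2], "rotation": [0, 0, 0]},
  {"dp": [0, 0, 1], "rotation": [0, 0, 0]},
  {"dp": [0, 0, 0], "rotation": [0, 0, 0]},
])

```text
time: 12.42
tool_pos: [489.5, 140.2, 204.4]
tcp_rot: [[0.533, 0.784, 0.317], [0.738, -0.615, 0.279], [0.414, 0.085, -0.906]]
ft_force: [-0.2, -0.1, -2.2]
opening: 0.193
finger_force: 30.0
```

```bash
python3 -c "
from h import *
rel()"
```

```text
t 12.43 bore xy [0.432 0.179] rim 14.828831978589015 ang 11.475223251289192 tiltxy [0.002 0.048] F drive [-1.119  0.065 -1.915] T [-0.011  0.776  0.034] op 17.720047357363885 29.989564418792725 q [ 0.217  0.134 -0.497  2.179 -0.28   0.466 -0.683]
```

Call:
drive_tool([
  {"dp": [0, 0, 1.5], "rotation": [0, 0, 0]},
  {"dp": [0, 0, 1.5], "rotation": [0, 0, 0]},
  {"dp": [0, 0, 0], "rotation": [0, 0, 0]},
])

```text
time: 12.8
tool_pos: [490.5, 141.0, 201.7]
tcp_rot: [[0.534, 0.784, 0.317], [0.738, -0.615, 0.279], [0.414, 0.085, -0.906]]
ft_force: [-0.0, 0.4, -3.3]
opening: 0.197
finger_force: 30.0
```

```bash
python3 -c "
from h import *
rel()"
```

```text
t 12.8 bore xy [0.398 0.165] rim 11.80652462533655 ang 11.473069170833787 tiltxy [0.004 0.049] F drive [-1.133  0.337 -3.093] T [ 0.017  0.772 -0.017] op 18.043821423388977 29.98949021100998 q [ 0.213  0.14  -0.496  2.181 -0.276  0.458 -0.687]
```

Call:
drive_tool([
  {"dp": [0, 0, 2], "rotation": [0, 0, 0]},
  {"dp": [0, 0, 2], "rotation": [0, 0, 0]},
  {"dp": [0, 0, 2], "rotation": [0, 0, 0]},
  {"dp": [0, 0, 2], "rotation": [0, 0, 0]},
  {"dp": [0, 0, 0], "rotation": [0, 0, 0]},
])

```text
time: 13.42
tool_pos: [493.0, 143.3, 194.4]
tcp_rot: [[0.533, 0.784, 0.317], [0.738, -0.615, 0.279], [0.414, 0.085, -0.906]]
ft_force: [0.0, 0.2, -2.9]
opening: 0.196
finger_force: 30.0
```

```bash
python3 -c "
from h import *
rel()"
```

```text
t 13.43 bore xy [0.413 0.18 ] rim 3.7524781306310544 ang 11.477306360264977 tiltxy [0.006 0.045] F drive [-1.103  0.105 -2.674] T [0.018 0.754 0.065] op 18.00518697516721 29.989465177059174 q [ 0.202  0.156 -0.494  2.186 -0.266  0.436 -0.699]
```

Call:
drive_tool([
  {"dp": [0, 0, 1], "rotation": [0, 0, 0]},
  {"dp": [0, 0, 1], "rotation": [0, 0, 0]},
  {"dp": [0, 0, 0.5], "rotation": [0, 0, 0]},
  {"dp": [0, 0, 0], "rotation": [0, 0, 0]},
])

```text
time: 13.92
tool_pos: [493.9, 143.9, 192.3]
tcp_rot: [[0.533, 0.784, 0.317], [0.738, -0.615, 0.279], [0.414, 0.085, -0.906]]
ft_force: [-0.4, -0.8, -3.0]
opening: 0.191
finger_force: 30.0
```

Call:
drive_tool([
  {"dp": [0, 0, 0.5], "rotation": [0, 0, 0]},
  {"dp": [0, 0, 0.5], "rotation": [0, 0, 0]},
  {"dp": [0, 0, 0], "rotation": [0, 0, 0]},
])

```text
time: 14.3
tool_pos: [494.2, 144.1, 191.6]
tcp_rot: [[0.533, 0.784, 0.317], [0.738, -0.615, 0.279], [0.414, 0.085, -0.906]]
ft_force: [-2.1, -1.3, 3.6]
opening: 0.196
finger_force: 30.0
```

```bash
python3 -c "
from h import *
rel()"
```

```text
t 14.3 bore xy [ 0.523 -0.027] rim 0.6046063664545898 ang 11.472865451928339 tiltxy [-0.008  0.073] F drive [-0.651  0.416  4.278] T [0.193 1.041 0.044] op 18.01567396295093 29.996367394924164 q [ 0.197  0.162 -0.493  2.187 -0.261  0.427 -0.704]
```

Call:
drive_tool([
  {"dp": [0, 0, 0.5], "rotation": [0, 0, 0]},
  {"dp": [0, 0, 0.3], "rotation": [0, 0, 0]},
  {"dp": [0, 0, 0], "rotation": [0, 0, 0]},
])

```text
time: 14.68
tool_pos: [494.3, 144.0, 191.4]
tcp_rot: [[0.534, 0.784, 0.318], [0.738, -0.615, 0.279], [0.414, 0.086, -0.906]]
ft_force: [-12.2, -8.0, 17.0]
opening: 0.191
finger_force: 30.0
```

```bash
python3 -c "
from h import *
rel()"
```

```text
t 14.68 bore xy [ 0.53  -0.201] rim 0.46216641014471094 ang 11.470252722841503 tiltxy [-0.012  0.109] F drive [-5.827  2.091 21.529] T [ 0.768  1.616 -0.025] op 17.518201709599392 30.01981794834137 q [ 0.197  0.162 -0.492  2.188 -0.26   0.426 -0.705]
```

Call:
drive_tool([
  {"dp": [0, 0, -0.6], "rotation": [0, 0, 0]},
  {"dp": [0, 0, 0], "rotation": [0, 0, 0]},
])

```text
time: 14.92
tool_pos: [494.3, 144.0, 191.5]
tcp_rot: [[0.534, 0.784, 0.318], [0.737, -0.615, 0.279], [0.414, 0.085, -0.906]]
ft_force: [-5.4, -4.7, 7.5]
opening: 0.194
finger_force: 30.0
```

Call:
drive_tool([
  {"dp": [0, 0, 0], "rotation": [0, 0, 0]},
  {"dp": [0, 0, 0], "rotation": [0, 0, 0]},
  {"dp": [0, 0, 0], "rotation": [0, 0, 0]},
  {"dp": [0, 0, 0], "rotation": [0, 0, 0]},
], grip=50)

```text
time: 15.42
tool_pos: [494.3, 144.3, 191.2]
tcp_rot: [[0.533, 0.784, 0.317], [0.738, -0.615, 0.279], [0.414, 0.085, -0.906]]
ft_force: [-0.4, 0.1, -0.2]
opening: 0.533
finger_force: 0.0
```

Call:
drive_tool([
  {"dp": [0, 0, -10], "rotation": [0, 0, 0]},
  {"dp": [-4, 0, -30], "rotation": [0, 0, 0]},
  {"dp": [-8, 0, -40], "rotation": [0, 0, 0]},
  {"dp": [-10, 0, -40], "rotation": [0, 0, 0]},
  {"dp": [0, 0, 0], "rotation": [0, 0, 0]},
])

```text
time: 16.05
tool_pos: [445.0, 93.3, 293.8]
tcp_rot: [[0.533, 0.782, 0.323], [0.737, -0.617, 0.278], [0.416, 0.09, -0.905]]
ft_force: [0.3, -0.2, -0.7]
opening: 0.542
finger_force: 0.0
```

Call:
drive_tool([
  {"dp": [0, 0, 0], "rotation": [0, 0, 0]},
  {"dp": [0, 0, 0], "rotation": [0, 0, 0]},
])

```text
time: 16.3
tool_pos: [444.1, 95.0, 290.0]
tcp_rot: [[0.533, 0.785, 0.316], [0.738, -0.614, 0.28], [0.413, 0.084, -0.907]]
ft_force: [-0.5, 0.7, -1.0]
opening: 0.543
finger_force: 0.0
```

```bash
python3 -c "
from h import *
rel(); cp=campose('wrist'); p,d=robot.camera('wrist'); cv2.imwrite('pics/w5.png',p[:,:,::-1])
q=robot.regions_of('wrist','disc')[0]; print(q['score'])
c=(cloud('wrist',q['mask'],d,cp)-C)@np.c_[EX,EY,DZ]; f=c[abs(c[:,2]-36)<7]; A=np.c_[f[:,:2],np.ones(len(f))]; print(len(f),'plate z',np.percentile(f[:,2],[5,50,95]),'slope',np.degrees(np.linalg.lstsq(A,f[:,2],rcond=None)[0][:2]),cv2.minEnclosingCircle(f[:,:2].astype(np.float32).copy()),'bar top',np.median(c[c[:,2]>65,2]))
p,d=robot.camera('side'); cv2.imwrite('pics/side5.png',cv2.resize(p[130:290,180:400,::-1],(800,582)))
"
```

```text
t 16.3 bore xy [-21.41   -3.508] rim 119.40464404756055 ang 11.49350767101574 tiltxy [ 0.05 -0.03] F drive [-0.325  0.882 -0.92 ] T [0.014 0.453 0.015] op 49.873202640999544 0.0 q [ 0.364 -0.071 -0.457  2.129 -0.416  0.759 -0.485]
0.72
14648 plate z [36.928 38.199 41.043] slope [-0.082  0.016] ((0.45823344588279724, 0.6570534110069275), 57.95271682739258) bar top 72.7456429721839
```

View pics/side5.png

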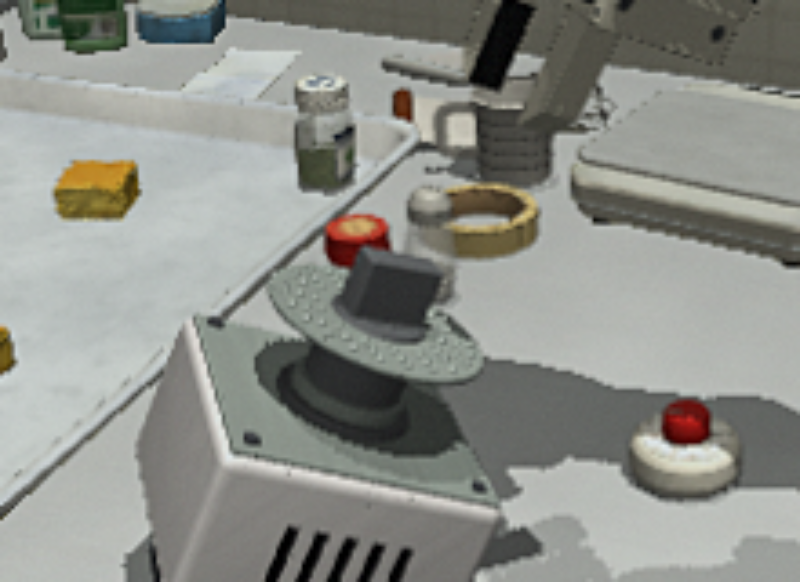

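The picture shows the hub (355,380) flush on the collar and the plate parallel to the slanting face. The gripper is clear and the timer, spice jar and pepper shaker have not moved. The measured plate top is 38.2 mm and the bar top 72.7 mm above the collar, against 38 and 73 mm nominal, with under 0.1° of slope.

```bash
python3 -c "
from h import *
print(robot.finish_job())"
```

```text
the job is handed in; nothing more can be done
None
```

The grating disc is fully home, its hub flat on the collar, and released; I read the key angle from the wrist camera, so the slots met the keys without any turning to feel for them. Peak force was about 24 N when seating, the bystanders were not touched, and the job was handed in at about 16 s.

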